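# Close a spring-loaded regulator housing

## Task

Push the regulator body across the fixture plate until it sits square and flush against both rails of the fence corner. Then fit the bonnet the right way round over the body's two dowels and press it down against the spring until the two flanges meet all round. Finish while still holding the bonnet pressed fully shut (do not let go), with the body still in the corner, so that a workmate can put the bolts in; leave the grease tin, the spanner and the loose bolts where they are.

Things in the scene. Friction and masses are not known exactly. Their poses are not given: they have to be found in the camera images.
- fixture: Dark oiled steel plate, on which metal slides easily, 240 (x) x 250 (y) x 12 mm fixed on the bench; origin: centre of its underside; top flat at z = 12 mm. Two bright steel rails on it, 22 mm wide, 24 mm high above the plate, form the fence: one along the far (+x) edge, 215 mm long, stop face at x = +95 mm facing -x; one along the left (+y) edge, 187 mm long, stop face at y = +98 mm facing -y.
- fence_corner (a point): Inner corner of the fence where the two stop faces meet, at the plate's top: fixture frame (95, 98, 12) mm. Axes as the fixture's.
- reg_body: Lower housing half: aluminium block 88 (x) x 120 (y) x 45 mm, 0.8 kg, loose on the plate, its centre 20 to 55 mm short of its place in x and in y, up to 0.22 rad askew; origin: centre of its underside. Flush: +x face on the far rail, +y face on the left rail. Its top (z = 45 mm) is the joint face with two dowels and, in the middle, a brass spring plate 33 mm across standing 8 mm proud.
- body_corner (a point): Bottom corner of the body that goes into the fence corner: body frame (44, 60, 0) mm.
- dowel_a (a point): Foot of dowel A on the joint face: body frame (0, -47, 45) mm. Both dowels are upright steel pins 10 mm across, 18 mm high, the upper 8 mm bullet-nosed down to 5 mm.
- dowel_b (a point): Foot of dowel B: body frame (16, 47, 45) mm; it is off the centre line, so the bonnet fits only one way round.
- spring_plate (a joint): How far the spring plate is pushed down, m: 0 = free, 0.008 = level with the joint face (bonnet shut). It pushes up with 6 N at 0 and 14 N at 0.008 (1000 N/m), more than the bonnet's weight.
- bonnet: Upper housing half, aluminium, 0.4 kg, loose, joint face down on the bench; origin: centre of that face, z up. Flange 88 (x) x 120 (y) x 18 mm with two 11.5 mm through holes for the dowels, 10.5 mm bolt holes in the corners and a small brass breather, 6 mm high, at (-37, 0) mm. Shut: its origin is 45 mm above the body's, x and y axes agree.
- bonnet_hex (a point): Middle of the bonnet's hexagon, the place to grip: bonnet frame (0, 0, 40) mm. 38 mm across flats, z = 25 to 55 mm; its flat pairs face along the bonnet's y and 60 degrees either side of y. Below it a round shoulder (58 mm across, z = 18 to 25 mm), on top an adjusting screw 10 mm thick with an 18 mm lock nut, up to z = 69 mm.
- hole_a (a point): Mouth, on the joint face, of the bonnet's hole for dowel A: bonnet frame (0, -47, 0) mm.
- hole_b (a point): Mouth of the hole for dowel B: bonnet frame (16, 47, 0) mm.
- grease_tin: Grease tin, 67 mm across, 58 mm high, behind the work; leave it alone. Origin at the centre of its underside.
- spanner: Open and ring spanner, 200 mm long, 34 mm wide, 9 mm high, lying to the right of the work, pointing away from the robot; leave it alone. Origin under its middle.
- bolt_1: Zinc hex bolt, 47 mm long, lying to the left of the work; leave it alone. Origin under its middle.
- bolt_2: A second such bolt beside it; leave it alone. Origin under its middle.

How it is judged:
By the outcome, as a careful person would: the job done as asked, in the order asked, and still so for the second after the job is handed in, while the arm keeps its last pose, push and grip.
It also fails if it takes over 67 s, if anything falls off the work surface, if the arm or the gripper's body presses on something with over 40 N, if the wrist force passes 120 N, or if a joint passes its speed limit or range.

## Robot

A 7-joint arm with a two-finger parallel gripper is mounted at the origin on a cart in front of the work surface, level with it; the furniture and walls round the work are solid. World frame = base frame: x ahead of the robot, y to its left, z up, the work surface at z = 0. Lengths are in m, angles in rad, forces in N, time in s.
With the tool pointing down it reaches from about 0.4 to 0.875 m from the base axis. Payload 6.5 kg.
Tool frame: the origin (TCP) lies on the mounting face of the last link; the fingertips stand 166 mm ahead of it and the grasp point (between the pads) lies 147 mm ahead of it; z points along the fingers, y is the line along which they close (so a half turn about z gives the same grasp; the last joint's range is limited). The gripper opens to 88 mm and grips with 3 to 60 N. Pads are 18 mm wide; open, the fingers measure 123 mm over their backs; the gripper's body (75 mm by 187 mm) begins 45 mm behind the grasp point.
Start: joints at [1.058, 0.536, -0.004, 1.538, 0.003, 1.067, -0.071], TCP at [0.281, -0.586, 0.405] pointing down, gripper open.
Joint ranges: [-2.7, 2.7], [-0.37, 2.16], [-1.27, 1.26], [0.24, 2.4], [-1.31, 4.45], [0.19, 1.91], [-2.76, 2.76]. Speed limits (rad/s): [2.39, 2.39, 3.14, 3.14, 3.14, 3.14, 3.14].

## Interface

Orientations are given as [roll, pitch, yaw] about the fixed x, y, z axes, in that order (R = Rz(yaw) Ry(pitch) Rx(roll)).
In Python, from station import sense, grab_frame, hand_in gives the robot as it stands.
- The arm moves only by the tool step_arm, never from a script. Its argument "plan" is a list that holds one entry, the list of rows, each a list of 4 numbers: the shift along the tool's x, y, z as a fraction of full scale, then the turn about the tool's z as a fraction of full scale. A call has 1 to 5 rows; each row shifts and turns the commanded pose from where the row before left it, along the tool's axes as they then stand; what a row does not reach is not made up. Full scale, the value 1, is 0.025 m for a shift and 120 degrees for a turn. A row lasts 1/10 s, in which the tool goes at most 50 mm and 8.59 degrees, less where a joint would pass 70% of its speed; a pose out of reach is approached as far as the arm can. A call with a number of a shift or a turn outside -1 to 1 is refused whole. A call with a gripper value outside its range is refused whole. "claw" is the closure in counts, from 0 (fully open) to 255 (shut), set as the call begins (left out, the last holds). The fingers move at their own pace and stop on an object; the grip force is fixed at half the most. Time passes only in rows, so rows that do not move let the fingers close. It gives the time, the measured TCP pose, the force, the opening and the grip force at its end, in the units of the state.
- sense(): the state, without advancing time (a new reading comes with each control period).
- grab_frame(name): name is "side" or "top"; returns a dict with "img" (384x512x3 uint8, red, green, blue), "depth" (384x512 float32, m along the optical axis (not along the pixel's ray), 0 where there is no reading), "fx", "fy", "cx", "cy" (pixels), "k1" (the pictures are not rectified: a ray, as slopes to the right and down, at radius r is drawn at 1 + k1 r^2 times it, then the intrinsics apply), "world_from_camera" (4x4, takes a point from camera to world coordinates). Camera axes: x right, y up, looking along -z (the intrinsics and any distortion apply to the point x, -y, -z); pixel columns grow to the right and rows downward; lengths in m; the calibration is good to about 2 mm. A picture is of the moment at which its call begins.
- hand_in(): hands the job in; it is judged then, once.
The state is a dict: "time_s": time; "q": joint angles; "joint_vel": joint speeds; "effort": joint torques, N m; "position": TCP position; "eef_rot": TCP orientation; "force": force on the tool from outside, world axes, zero at the start; "torque": the same for the moment, N m; "gripper_width": opening from 0.0 (shut) to 1.0 (fully open); "finger_force": force on a finger pad.
Only numpy, scipy, OpenCV 4.12 (cv2) and the standard library are available. Lean on these libraries where they do the work, as an engineer would, in place of code of your own. Each camera call takes 0.05 s, during which the arm holds its last target. There are 200 camera calls.

## Working session

There is one attempt and no reset: what is moved stays moved. The work goes in short steps, Python scripts to look and compute and a tool call to move; the robot and the scene stay as the last step left them, time stands still between calls to the robot, and variables do not carry over. Pictures are saved under pics/ and viewed, at most 10 in all, crops included, and the job is handed in when it is done.

Besides the shell and the picture viewer there is one more tool, called after "Call:" by a JSON object that holds its "method" and its "body". step_arm: Moves the arm, as the interface text tells. Its arguments: {"type":"object","properties":{"plan":{"type":"array"},"claw":{"type":"number"}},"required":["plan"]}

```bash
ls; mkdir -p pics; cat > h.py <<'E'
import numpy as np, cv2
from station import sense, grab_frame
def save(f,n): cv2.imwrite(n,f["img"][:,:,::-1])
def undist(f,uv):
    uv=np.atleast_2d(np.array(uv,float)); d=np.c_[(uv[:,0]-f["cx"])/f["fx"],(uv[:,1]-f["cy"])/f["fy"]]
    s=d.copy()
    for _ in range(20): s=d/(1+f["k1"]*(s**2).sum(1))[:,None]
    return s
def ray(f,uv):
    s=undist(f,uv); T=np.array(f["world_from_camera"])
    return T[:3,3], np.c_[s[:,0],-s[:,1],-np.ones(len(s))]@T[:3,:3].T
def onz(f,uv,z):
    o,d=ray(f,uv); return o+d*((z-o[2])/d[:,2])[:,None]
def cloud(f):
    v,u=np.mgrid[:384,:512]; o,d=ray(f,np.c_[u.ravel(),v.ravel()])
    P=o+d*f["depth"].ravel()[:,None]; P[f["depth"].ravel()==0]=np.nan
    return P.reshape(384,512,3)
E
python3 - <<'E'
from h import *
s=sense(); print({k:np.round(v,3).tolist() for k,v in s.items()})
for n in("side","top"):
    f=grab_frame(n); save(f,f"pics/{n}0.png"); print(n,f["fx"],f["cx"],f["cy"],f["k1"],np.round(f["world_from_camera"],3).tolist())
E
```

```text
pics
{'time_s': 0.0, 'q': [1.058, 0.537, -0.004, 1.539, 0.003, 1.067, -0.071], 'joint_vel': [0.0, 0.0, 0.001, 0.001, 0.001, 0.001, -0.001], 'effort': [0.0, -57.098, 0.991, -25.16, -0.056, 0.018, 0.0], 'position': [0.281, -0.586, 0.404], 'eef_rot': [-3.14, 0.0, 0.447], 'force': [0.646, -0.071, 0.308], 'torque': [0.018, -0.015, -0.066], 'finger_force': 0.0, 'gripper_width': 0.999}
side 438.43473208226976 259.2435818333006 188.2092377830422 0.04655892777294833 [[-0.878, 0.219, -0.426, 0.029], [-0.479, -0.373, 0.795, 1.134], [0.015, 0.902, 0.432, 0.677], [0.0, 0.0, 0.0, 1.0]]
top 462.9588076194178 251.92158077422462 182.36443771059072 -0.014045411536940892 [[-0.024, 0.979, -0.204, 0.314], [-1.0, -0.024, -0.0, 0.012], [-0.005, 0.204, 0.979, 1.511], [0.0, 0.0, 0.0, 1.0]]
```

View pics/top0.png

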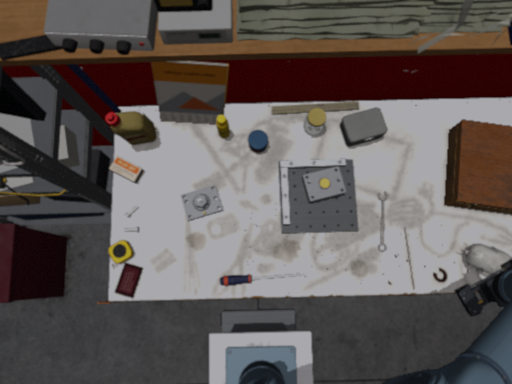

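View pics/side0.png

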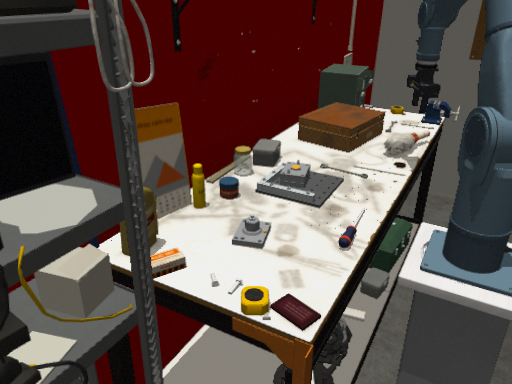

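The top view shows the fixture near (318,197), with rails left and top, the body at (325,183) and the bonnet at (202,203). The side view shows the body at (296,172) and the bonnet at (252,232). I'll zoom in and use the depth.

```bash
python3 - <<'E'
from h import *
f=grab_frame("top"); g=grab_frame("side")
np.savez("f0.npz",top=cloud(f),side=cloud(g))
a=cv2.resize(f["img"][150:240,170:370],None,fx=4,fy=4,interpolation=cv2.INTER_CUBIC)[:,:,::-1]
b=cv2.resize(g["img"][155:255,225:350],None,fx=2.3,fy=2.3,interpolation=cv2.INTER_CUBIC)[:,:,::-1]
c=np.zeros((a.shape[0]+b.shape[0],800,3),np.uint8); c[:360]=a; c[360:,:b.shape[1]]=b
cv2.imwrite("pics/crop1.png",c)
def rect(P,lo,hi,box):
    m=(P[...,2]>lo)&(P[...,2]<hi)&(P[...,0]>box[0])&(P[...,0]<box[1])&(P[...,1]>box[2])&(P[...,1]<box[3])
    q=P[m]; 
    if len(q)<5: return len(q)
    r=cv2.minAreaRect((q[:,:2]*1000).astype(np.float32)); return len(q),np.round(r[0],1),np.round(r[1],1),round(r[2],2),np.round(np.median(q[:,2]),4)
for n,F in(("top",f),("side",g)):
    P=cloud(F)
    print(n,"at fixture",np.round(onz(F,[[318,197]],.012),3),"bonnet",np.round(onz(F,[[202,203]],.02),3))
    fb=(.4,.8,-.35,.0); bb=(.4,.75,.03,.35)
    print("table z",np.nanmedian(P[...,2][(P[...,0]>.4)&(P[...,0]<.7)&(abs(P[...,1])<.3)]))
    print("plate",rect(P,.008,.018,fb),"rails",rect(P,.030,.042,fb),"bodytop",rect(P,.052,.062,fb))
    print("flange",rect(P,.013,.023,bb),"hex",rect(P,.045,.062,bb),rect(P,.06,.075,bb))
E
```

```text
top at fixture [[ 0.571 -0.204  0.012]] bonnet [[0.559 0.176 0.02 ]]
table z 0.01543832455912364
plate (2835, array([ 600.1, -177.1]), array([392.2, 345.4]), 1.58, np.float64(0.0118)) rails (837, array([ 666.8, -195.8]), array([265.1, 345.7]), 22.38, np.float64(0.0354)) bodytop (1025, array([ 675.2, -172.9]), array([242.6, 344. ]), 0.23, np.float64(0.0568))
flange (638, array([562.9, 180.9]), array([ 88.9, 120.2]), 15.63, np.float64(0.0174)) hex (114, array([563.6, 180.7]), array([40.9, 37. ]), 18.04, np.float64(0.0536)) (15, array([559.2, 179.8]), array([27.6, 17.8]), 15.16, np.float64(0.0661))
side at fixture [[ 0.481 -0.129  0.012]] bonnet [[0.784 0.116 0.02 ]]
table z -5.8699050686894516e-05
plate (1123, array([ 627.6, -174.9]), array([344.1, 341. ]), 0.4, np.float64(0.0118)) rails (557, array([ 663.8, -195.3]), array([265.6, 349.1]), 20.81, np.float64(0.0356)) bodytop (464, array([ 675.5, -174.4]), array([244.9, 343.8]), 1.47, np.float64(0.0566))
flange (492, array([562.7, 181.6]), array([ 88.8, 127.9]), 16.53, np.float64(0.0176)) hex (111, array([562.4, 181.5]), array([42.6, 38.4]), 78.9, np.float64(0.0539)) (14, array([562.1, 185.4]), array([ 8.5, 11.1]), 29.74, np.float64(0.0655))
```

View pics/crop1.png

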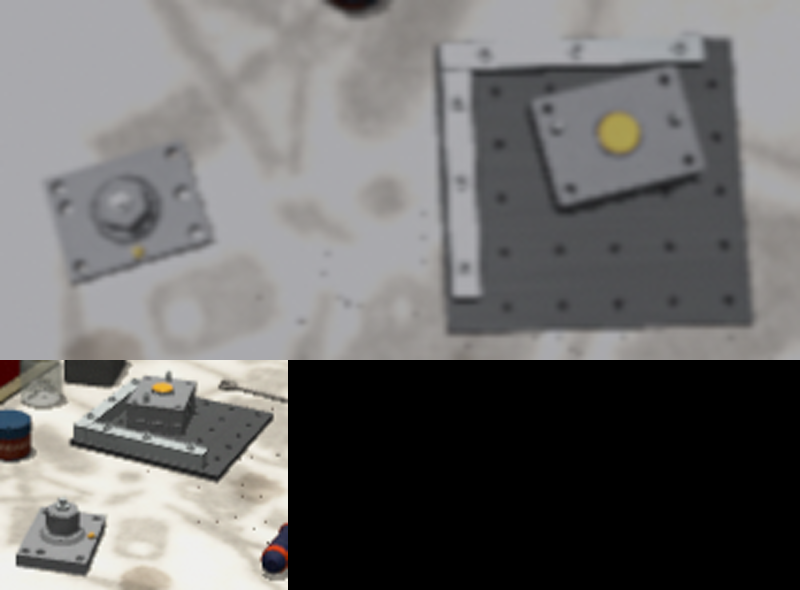

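The crops show the bonnet (breather at crop (138,252), so its -x end faces the robot, yaw about +16°), the body askew by a similar amount, and the fixture turned slightly the other way. Next I'll fit the fixture and body more tightly.

```bash
python3 - <<'E'
from h import *
D=np.load("f0.npz")
def pts(P,lo,hi,b):
    m=(P[...,2]>lo)&(P[...,2]<hi)&(P[...,0]>b[0])&(P[...,0]<b[1])&(P[...,1]>b[2])&(P[...,1]<b[3]); return P[m]
def show(t,q):
    r=cv2.minAreaRect((q[:,:2]*1000).astype(np.float32)); print(t,len(q),np.round(r[0],1),np.round(r[1],1),round(r[2],2),round(np.median(q[:,2]),4))
box=(.44,.74,-.345,-.03)
for n in("top","side"):
    P=D[n]; print(n)
    show("plate>8",pts(P,.009,.1,box))
    show("body",pts(P,.051,.06,(.52,.69,-.32,-.11)))
    r=pts(P,.031,.04,box); show("rails",r)
    sp=pts(P,.0615,.068,(.52,.69,-.32,-.11)); show("spring+dowel",sp)
    # rail stop faces: far rail lower edge, left rail right edge
    far=r[(r[:,0]>.66)]; left=r[(r[:,1]>-.14)&(r[:,0]<.64)]
    show("far",far); show("left",left)
    print("tall near body",np.round(pts(P,.066,.09,(.52,.69,-.32,-.11))*1000,0)[:12].tolist())
    for t,b in(("tin",(.65,.85,-.1,.15)),):
        show(t,pts(P,.05,.065,b))
E
```

```text
top
plate>8 4594 [ 596.8 -186.7] [314.  284.8] 89.78 0.0159
body 750 [ 608.  -217.5] [ 89.1 121.2] 12.88 0.056
rails 694 [ 590.2 -188.2] [208.2 214.3] 0.5 0.0353
spring+dowel 104 [ 606.4 -215.3] [ 83.8 116.2] 13.34 0.0631
far 377 [ 682.1 -187.1] [ 32.6 213.8] 3.74 0.0351
left 260 [562.3 -92.3] [154.   21.9] 0.47 0.0355
tall near body [[620.0, -261.0, 76.0], [619.0, -264.0, 78.0], [620.0, -209.0, 67.0], [620.0, -218.0, 67.0], [618.0, -259.0, 70.0], [616.0, -261.0, 77.0], [616.0, -264.0, 79.0], [618.0, -167.0, 67.0], [616.0, -169.0, 76.0], [616.0, -215.0, 68.0], [616.0, -221.0, 69.0], [615.0, -230.0, 71.0]]
tin 353 [784.9  58.8] [210.3  66.9] 70.57 0.0572
side
plate>8 2244 [ 593.6 -196. ] [280.6 260.1] 2.84 0.0224
body 316 [ 607.  -214.5] [ 89.3 131.7] 13.13 0.0563
rails 408 [ 588.4 -184.6] [212.8 220.6] 0.31 0.0353
spring+dowel 34 [ 607.2 -216.7] [ 28.3 104.4] 10.13 0.0643
far 153 [ 683.8 -184.8] [ 31.1 218.7] 3.86 0.0355
left 172 [560.6 -91.6] [ 31.5 158.5] 89.22 0.0353
tall near body [[619.0, -264.0, 72.0], [617.0, -268.0, 71.0], [617.0, -261.0, 69.0], [616.0, -266.0, 67.0], [616.0, -258.0, 66.0], [612.0, -223.0, 68.0], [610.0, -218.0, 66.0], [596.0, -212.0, 67.0], [615.0, -168.0, 72.0], [610.0, -167.0, 73.0], [612.0, -162.0, 71.0], [607.0, -160.0, 72.0]]
tin 256 [788.7  58. ] [206.5  71. ] 66.91 0.0569
```

```bash
python3 - <<'E'
from h import *
D=np.load("f0.npz")
def pts(P,lo,hi,b):
    m=(P[...,2]>lo)&(P[...,2]<hi)&(P[...,0]>b[0])&(P[...,0]<b[1])&(P[...,1]>b[2])&(P[...,1]<b[3]); return P[m]*1000
for n in("top","side"):
    P=D[n]
    for t,b,i in(("left",(.49,.65,-.115,-.06),0),("far",(.66,.71,-.285,-.1),1)):
        q=pts(P,.032,.0385,b); vx,vy,x0,y0=cv2.fitLine(q[:,:2].astype(np.float32),cv2.DIST_HUBER,0,.01,.01).ravel()
        d=np.array([vx,vy]); d*=np.sign(d[i]); nrm=np.array([-d[1],d[0]]); o=(q[:,:2]-[x0,y0])@nrm
        print(n,t,len(q),"pt",x0,y0,"ang",np.degrees(np.arctan2(d[1],d[0])),"offs",np.percentile(o,[1,5,50,95,99]).round(1), "along",np.percentile((q[:,:2]-[x0,y0])@d,[1,99]).round(0))
    q=pts(P,.009,.0145,(.44,.6,-.33,-.11)); print("plate right edge",np.percentile(q[:,1],[1,5]), "near",np.percentile(q[:,0],[1]))
    # spring plate centre
    q=pts(P,.0615,.0655,(.58,.63,-.24,-.19)); print("spring",len(q),q.mean(0).round(1))
E
```

```text
top left 219 pt 569.41565 -92.55523 ang -0.39916795 offs [-10.6  -9.7  -0.   10.2  11.2] along [-77.  79.]
top far 255 pt 682.655 -188.37965 ang 90.55458 offs [-11.2 -10.1   0.   10.8  12.4] along [-94.  87.]
plate right edge [-323.91600593 -317.76164267] near [457.74001449]
spring 42 [ 607.6 -219.    63. ]
side left 152 pt 567.3876 -87.525665 ang 0.1263988 offs [-15.8 -12.5  -0.    8.4  10.9] along [-74.  80.]
side far 114 pt 680.1444 -186.17235 ang 91.56006 offs [-14.3 -11.7   0.    9.1   9.9] along [-89.  84.]
plate right edge [-323.6677897 -316.057233 ] near [456.6716289]
spring 23 [ 606.6 -216.1   63.6]
```

Call:
{"method": "step_arm", "body": {"plan": [[[0,0,0,-0.067],[0,0,0,-0.067],[0,0,0,-0.067],[0,0,0,-0.067],[0,0,0,-0.067]]], "claw": 139}}

```text
time_s: 0.7
position: [0.2808, -0.5861, 0.4044]
eef_rot: [-3.141, -0.0, 1.154]
force: [0.8, 0.2, -0.1]
gripper_width: 0.576
finger_force: 0.0
```

Call:
{"method": "step_arm", "body": {"plan": [[[0,0,0,-0.067],[0,0,0,-0.067],[0,0,0,-0.067],[0,0,0,0]]]}}

```text
time_s: 1.1
position: [0.2806, -0.5862, 0.4044]
eef_rot: [-3.142, -0.001, 1.57]
force: [0.7, 0.0, -1.0]
gripper_width: 0.453
finger_force: 0.0
```

Call:
{"method": "step_arm", "body": {"plan": [[[0.75,0.87,0.25,0],[0.75,0.87,0.25,0],[0.75,0.87,0.25,0],[0.75,0.87,0.25,0],[0.75,0.87,0.25,0]]]}}

```text
time_s: 1.6
position: [0.3905, -0.4917, 0.3732]
eef_rot: [-3.141, -0.0, 1.565]
force: [0.1, 0.3, 0.4]
gripper_width: 0.454
finger_force: 0.0
```

Call:
{"method": "step_arm", "body": {"plan": [[[0.75,0.87,0.25,0],[0.75,0.87,0.25,0],[0.75,0.87,0.25,0],[0.75,0.87,0.25,0],[0.75,0.87,0.25,0]]]}}

```text
time_s: 2.1
position: [0.4994, -0.3982, 0.3419]
eef_rot: [-3.141, 0.0, 1.565]
force: [0.5, -0.2, -0.0]
gripper_width: 0.455
finger_force: 0.0
```

Call:
{"method": "step_arm", "body": {"plan": [[[0.73,0.87,0.25,0],[0.73,0.87,0.25,0],[0.73,0.87,0.25,0],[0.73,0.87,0.25,0],[0,0,0,0]]]}}

```text
time_s: 2.6
position: [0.5886, -0.3213, 0.3162]
eef_rot: [3.141, -0.004, 1.572]
force: [-0.2, 0.6, 0.6]
gripper_width: 0.455
finger_force: 0.0
```

Call:
{"method": "step_arm", "body": {"plan": [[[0.0,0.76,0.8,0],[0,0,0.8,0],[0,0,0.8,0],[0,0,0.8,0],[0,0,0.8,0]]]}}

```text
time_s: 3.1
position: [0.6041, -0.327, 0.2164]
eef_rot: [-3.141, 0.001, 1.565]
force: [-0.1, 0.2, -0.6]
gripper_width: 0.46
finger_force: 0.0
```

Call:
{"method": "step_arm", "body": {"plan": [[[0,0,0.8,0],[0,0,0,0]]]}}

```text
time_s: 3.3
position: [0.603, -0.3261, 0.1941]
eef_rot: [-3.136, -0.002, 1.567]
force: [-0.9, 0.3, -0.2]
gripper_width: 0.454
finger_force: 0.0
```

Call:
{"method": "step_arm", "body": {"plan": [[[0.5,0.1,0,0],[0.3,0.1,0,0],[0.2,0,0,0],[0.2,0,0,0],[0.2,0,0,0]]]}}

```text
time_s: 3.8
position: [0.6098, -0.2921, 0.1982]
eef_rot: [3.141, 0.003, 1.569]
force: [-1.2, -3.4, 3.8]
gripper_width: 0.459
finger_force: 2.0
```

Call:
{"method": "step_arm", "body": {"plan": [[[0.2,0,0,0],[0.2,0,0,0],[0.2,0,0,0],[0.2,0,0,0],[0.2,0,0,0]]]}}

```text
time_s: 4.3
position: [0.6097, -0.2657, 0.1971]
eef_rot: [-3.141, -0.0, 1.569]
force: [-1.1, -3.7, 2.4]
gripper_width: 0.452
finger_force: 1.7
```

Call:
{"method": "step_arm", "body": {"plan": [[[0.2,0,0,0],[0.2,0,0,0],[0.2,0,0,0],[0.2,0,0,0],[0.12,0,0,0]]]}}

```text
time_s: 4.8
position: [0.61, -0.2421, 0.1971]
eef_rot: [3.141, -0.001, 1.57]
force: [0.8, -3.2, -0.1]
gripper_width: 0.456
finger_force: 1.3
```

Call:
{"method": "step_arm", "body": {"plan": [[[0.08,0,0,0],[0.08,0,0,0],[0.08,0,0,0],[0,0,0,0]]]}}

```text
time_s: 5.2
position: [0.6098, -0.2366, 0.1971]
eef_rot: [-3.141, -0.001, 1.57]
force: [0.3, -1.3, -1.0]
gripper_width: 0.457
finger_force: 0.6
```

```bash
cat >> h.py <<'E'
def pts(P,lo,hi,b):
    m=(P[...,2]>lo)&(P[...,2]<hi)&(P[...,0]>b[0])&(P[...,0]<b[1])&(P[...,1]>b[2])&(P[...,1]<b[3]); return P[m]*1000
def body():
    for n in("top","side"):
        P=cloud(grab_frame(n)); q=pts(P,.051,.060,(.53,.69,-.30,-.085))
        if len(q)>20:
            r=cv2.minAreaRect(q[:,:2].astype(np.float32)); print(n,len(q),np.round(r[0],1),np.round(r[1],1),round(r[2],2))
E
python3 -c "
from h import *
body(); s=sense(); print(s['position'],s['force'])"
```

```text
top 672 [ 620.8 -161.6] [112.4  88.9] 89.76
side 348 [ 620.3 -174.7] [149.2  93.2] 87.45
[ 0.60981979 -0.23663856  0.19707175] [-0.38367789  0.28127851 -1.23923925]
```

Call:
{"method": "step_arm", "body": {"plan": [[[0.06,0,0,0],[0.06,0,0,0],[0.06,0,0,0],[0,0,0,0]]]}}

```text
time_s: 5.7
position: [0.6097, -0.2338, 0.1973]
eef_rot: [3.141, 0.002, 1.569]
force: [0.7, -5.5, -1.9]
gripper_width: 0.46
finger_force: 2.6
```

Call:
{"method": "step_arm", "body": {"plan": [[[0.05,0,0,0],[0.05,0,0,0],[0.05,0,0,0],[0,0,0,0]]]}}

```text
time_s: 6.1
position: [0.6096, -0.233, 0.1977]
eef_rot: [3.14, 0.006, 1.568]
force: [0.2, -11.3, -2.0]
gripper_width: 0.455
finger_force: 5.8
```

Call:
{"method": "step_arm", "body": {"plan": [[[-1.0,0,0,0],[0,-1,0,0],[0,-1,0,0],[0,-1,0,0],[0,-1,0,0]]]}}

```text
time_s: 6.6
position: [0.5091, -0.2528, 0.1974]
eef_rot: [3.141, -0.001, 1.57]
force: [0.3, -0.3, 0.1]
gripper_width: 0.458
finger_force: 0.0
```

Call:
{"method": "step_arm", "body": {"plan": [[[0,0,0,0.068],[0,0,0,0.068],[0,0,0,0.068],[0,0,0,0.068],[0,0,0,0.068]]], "claw": 52}}

```text
time_s: 7.1
position: [0.5101, -0.2528, 0.1973]
eef_rot: [-3.141, -0.001, 0.852]
force: [0.3, 1.4, -0.6]
gripper_width: 0.795
finger_force: 0.0
```

Call:
{"method": "step_arm", "body": {"plan": [[[0,0,0,0.068],[0,0,0,0.068],[0,0,0,0.068],[0,0,0,0.068],[0,0,0,0.068]]]}}

```text
time_s: 7.6
position: [0.5102, -0.2527, 0.1973]
eef_rot: [-3.14, -0.001, 0.14]
force: [0.6, -0.1, 0.1]
gripper_width: 0.804
finger_force: 0.0
```

Call:
{"method": "step_arm", "body": {"plan": [[[0,0,0,0.068],[0,-1,0,0],[0,-1,0,0],[0,-0.9,0,0],[0,0,0,0]]]}}

```text
time_s: 8.1
position: [0.5102, -0.1767, 0.197]
eef_rot: [-3.138, 0.0, 0.009]
force: [0.8, 0.1, -0.1]
gripper_width: 0.797
finger_force: 0.0
```

```bash
python3 -c "
from h import *
body(); s=sense(); print(s['position'],s['eef_rot'],s['q'])"
```

```text
top 566 [ 621.2 -163.1] [ 88.7 120.1] 0.5
side 318 [ 619.9 -161.9] [ 91.1 128.3] 0.12
[ 0.50986722 -0.1806598   0.19730947] [-3.14115482e+00 -3.00927428e-04  4.29871119e-03] [ 0.14097428  0.67570533  0.1515171   1.9479184  -0.18846558  0.53117676
 -1.14397216]
```

Call:
{"method": "step_arm", "body": {"plan": [[[1,-0.3,0,0],[0.8,0,0,0],[0.3,0,0,0],[0.12,0,0,0],[0.12,0,0,0]]]}}

```text
time_s: 8.7
position: [0.5673, -0.1745, 0.197]
eef_rot: [3.141, 0.001, 0.001]
force: [0.5, -0.1, 0.2]
gripper_width: 0.794
finger_force: 0.0
```

Call:
{"method": "step_arm", "body": {"plan": [[[0.12,0,0,0],[0.12,0,0,0],[0.08,0,0,0],[0,0,0,0]]]}}

```text
time_s: 9.1
position: [0.5747, -0.1743, 0.1969]
eef_rot: [3.141, 0.004, 0.002]
force: [-6.4, -0.6, 4.2]
gripper_width: 0.798
finger_force: 3.3
```

Call:
{"method": "step_arm", "body": {"plan": [[[0.08,0,0,0],[0.06,0,0,0],[0.06,0,0,0],[0,0,0,0]]]}}

```text
time_s: 9.5
position: [0.5762, -0.1746, 0.1963]
eef_rot: [-3.14, 0.013, 0.002]
force: [-18.9, -1.1, 15.8]
gripper_width: 0.793
finger_force: 9.6
```

```bash
python3 -c "
from h import *
body(); s=sense(); print(s['position'],s['eef_rot'],s['force'],s['torque'])"
```

```text
top 207 [ 642.8 -133.1] [61.8 57.3] 88.64
side 228 [ 617.5 -158. ] [121.8 110. ] 89.1
[ 0.57625022 -0.17458842  0.1963512 ] [-3.14034158e+00  1.31076842e-02  2.28627943e-03] [-18.64358798  -1.31428242  14.49810437] [0.24581175 3.67002767 0.65440632]
```

Call:
{"method": "step_arm", "body": {"plan": [[[-0.9,0,0,0],[-1,0,0,0],[-1,0,0,0],[0,0,0,-0.068],[0,0,0,-0.068]]], "claw": 139}}

```text
time_s: 10.1
position: [0.5085, -0.1736, 0.1975]
eef_rot: [3.141, -0.001, 0.293]
force: [0.5, -0.3, -0.2]
gripper_width: 0.452
finger_force: 0.0
```

Call:
{"method": "step_arm", "body": {"plan": [[[0,0,0,-0.068],[0,0,0,-0.068],[0,0,0,-0.068],[0,0,0,-0.068],[0,0,0,-0.068]]]}}

```text
time_s: 10.6
position: [0.5093, -0.1736, 0.1975]
eef_rot: [3.14, -0.001, 1.006]
force: [-0.8, -0.7, 0.1]
gripper_width: 0.452
finger_force: 0.0
```

Call:
{"method": "step_arm", "body": {"plan": [[[0,0,0,-0.068],[0,0,0,-0.068],[0,0,0,-0.068],[0,0,0,-0.068],[-0.9,0,0,0]]]}}

```text
time_s: 11.1
position: [0.5096, -0.1934, 0.1975]
eef_rot: [3.14, -0.003, 1.578]
force: [0.3, -0.6, -0.6]
gripper_width: 0.455
finger_force: 0.0
```

Call:
{"method": "step_arm", "body": {"plan": [[[-0.9,0,0,0],[-0.9,0,0,0],[-0.8,0,0,0],[0,0.9,0,0],[0,0.9,0,0]]]}}

```text
time_s: 11.6
position: [0.5539, -0.2627, 0.1974]
eef_rot: [3.14, 0.001, 1.567]
force: [0.2, -0.5, 1.0]
gripper_width: 0.452
finger_force: 0.0
```

```bash
python3 -c "
from h import *
body(); s=sense(); print(s['position'],s['eef_rot'],s['force'],s['torque'])"
```

```text
top 740 [ 627.2 -159.6] [ 89.5 128.5] 0.61
side 343 [ 618.3 -184.3] [189.6 119.8] 71.47
[ 0.55660039 -0.26070168  0.1978763 ] [ 3.13619539e+00 -1.69886490e-04  1.57047909e+00] [-0.19108521  0.14759695  0.56248054] [ 0.00107796 -0.10185237  0.01641749]
```

Call:
{"method": "step_arm", "body": {"plan": [[[0,0.9,0,0],[0,0.9,0,0],[0,0.8,0,0],[0.6,0,0,0],[0.28,0,0,0]]]}}

```text
time_s: 12.2
position: [0.6181, -0.2373, 0.1969]
eef_rot: [-3.141, -0.001, 1.571]
force: [0.4, 0.4, 0.2]
gripper_width: 0.453
finger_force: 0.0
```

Call:
{"method": "step_arm", "body": {"plan": [[[0.1,0,0,0],[0.1,0,0,0],[0.08,0,0,0],[0.08,0,0,0],[0,0,0,0]]]}}

```text
time_s: 12.7
position: [0.6175, -0.2335, 0.1972]
eef_rot: [-3.141, 0.004, 1.567]
force: [-0.4, -5.8, -0.7]
gripper_width: 0.454
finger_force: 3.2
```

Call:
{"method": "step_arm", "body": {"plan": [[[0.06,0,0,0],[0,0,0,0],[-0.9,0,0,0],[0,0,-1,0],[0,0,-1,0]]]}}

```text
time_s: 13.2
position: [0.6176, -0.2525, 0.247]
eef_rot: [-3.14, -0.0, 1.567]
force: [0.9, 0.6, 0.8]
gripper_width: 0.453
finger_force: 0.0
```

Call:
{"method": "step_arm", "body": {"plan": [[[0,0,-1,0],[0,0,-1,0],[0.9,-0.14,0,0],[0.9,-0.14,0,0],[0.9,-0.14,0,0]]], "claw": 0}}

```text
time_s: 13.7
position: [0.6077, -0.1834, 0.2975]
eef_rot: [3.141, -0.0, 1.568]
force: [-0.2, 0.0, -0.5]
gripper_width: 0.882
finger_force: 0.0
```

Call:
{"method": "step_arm", "body": {"plan": [[[0.9,-0.14,0,0],[0.9,-0.14,0,0],[0.9,-0.14,0,0],[0.9,-0.14,0,0],[0.9,-0.14,0,0]]]}}

```text
time_s: 14.2
position: [0.5903, -0.0707, 0.2973]
eef_rot: [3.141, -0.0, 1.569]
force: [0.2, 0.5, -0.8]
gripper_width: 1.001
finger_force: 0.0
```

Call:
{"method": "step_arm", "body": {"plan": [[[0.9,-0.14,0,0],[0.9,-0.14,0,0],[0.9,-0.14,0,0],[0.9,-0.14,0,0],[0.9,-0.14,0,0]]]}}

```text
time_s: 14.7
position: [0.573, 0.0418, 0.2973]
eef_rot: [3.141, -0.0, 1.569]
force: [0.2, 0.1, 0.0]
gripper_width: 1.001
finger_force: 0.0
```

Call:
{"method": "step_arm", "body": {"plan": [[[0.9,-0.14,0,0],[0.9,-0.14,0,0],[0.9,-0.14,0,0],[0.9,-0.14,0,0],[0.9,-0.14,0,0]]]}}

```text
time_s: 15.2
position: [0.5557, 0.1543, 0.2973]
eef_rot: [3.142, -0.0, 1.569]
force: [0.0, 0.4, 0.2]
gripper_width: 1.003
finger_force: 0.0
```

Call:
{"method": "step_arm", "body": {"plan": [[[0,0,0,0.058],[0,0,0,0.058],[0,0,0,0]]]}}

```text
time_s: 15.5
position: [0.5559, 0.1538, 0.2973]
eef_rot: [3.141, 0.0, 1.325]
force: [-0.4, 0.1, 0.1]
gripper_width: 0.998
finger_force: 0.0
```

```bash
cat >> h.py <<'E'
def R2(a): return np.array([[np.cos(a),-np.sin(a)],[np.sin(a),np.cos(a)]])
def delta(target,yaw=None):
    s=sense(); y=s['eef_rot'][2]; d=np.array(target)-s['position']
    print("pos",np.round(s['position'],4),"yaw",round(y,4),"tool mm",np.round([d[0]*np.cos(y)+d[1]*np.sin(y),d[0]*np.sin(y)-d[1]*np.cos(y),-d[2]],4)/0.025, "turn frac",None if yaw is None else np.degrees(y-yaw)/120)
E
python3 -c "
from h import *
delta([.5628,.1812,.230],1.323); body()"
```

```text
pos [0.5559 0.1538 0.2973] yaw 1.3253 tool mm [1.132 0.    2.692] turn frac 0.0011173183802889698
top 717 [ 627.1 -162.9] [ 89.3 120.6] 0.48
side 97 [ 593.7 -163.7] [ 28.7 129.1] 4.79
```

Call:
{"method": "step_arm", "body": {"plan": [[[0.57,0,0,0],[0.56,0,0,0],[0,0,1,0],[0,0,1,0],[0,0,1,0]]]}}

```text
time_s: 16.1
position: [0.5631, 0.1829, 0.2215]
eef_rot: [3.141, -0.002, 1.329]
force: [0.4, -0.6, 0.6]
gripper_width: 1.0
finger_force: 0.0
```

Call:
{"method": "step_arm", "body": {"plan": [[[0,0,0.8,0],[0,0,0.3,0],[0,0,0,0]]]}}

```text
time_s: 16.4
position: [0.5625, 0.182, 0.1938]
eef_rot: [-3.14, 0.0, 1.328]
force: [1.3, -0.5, -0.1]
gripper_width: 1.0
finger_force: 0.0
```

```bash
python3 -c "
from h import *
delta([.5628,.1812,.1925],1.323); print(sense()['force'])
f=grab_frame('side'); g=grab_frame('top')
a=cv2.resize(f['img'][120:260,180:330],None,fx=4,fy=4)[:,:,::-1]; cv2.imwrite('pics/grip.png',a)"
```

```text
pos [0.5625 0.182  0.1938] yaw 1.3279 tool mm [-0.028  0.016  0.052] turn frac 0.0023280940198642038
[ 1.34779852 -0.47404771 -0.08904518]
```

View pics/grip.png

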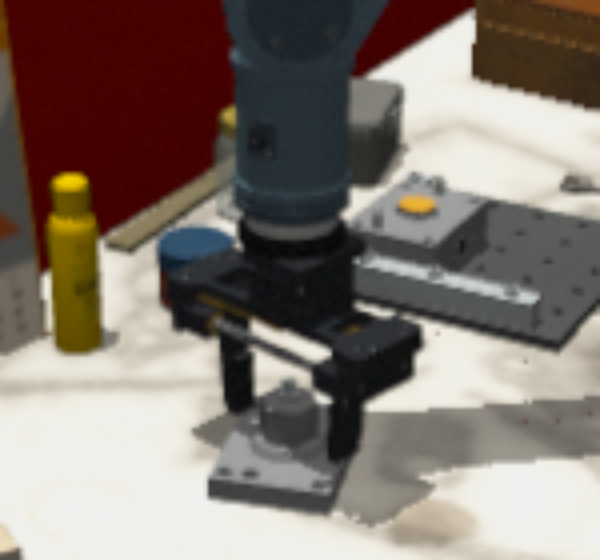

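The crop shows the open fingers (at (240,390) and (345,440)) straddling the hex at (288,410), and the body snug in the corner behind at (425,220). I'll close the gripper.

Call:
{"method": "step_arm", "body": {"plan": [[[0,0,0,0],[0,0,0,0],[0,0,0,0],[0,0,0,0],[0,0,0,0]]], "claw": 255}}

```text
time_s: 17.0
position: [0.5629, 0.1811, 0.1949]
eef_rot: [3.141, -0.0, 1.326]
force: [0.0, 0.9, 0.1]
gripper_width: 0.567
finger_force: 0.0
```

Call:
{"method": "step_arm", "body": {"plan": [[[0,0,0,0],[0,0,0,0]]]}}

```text
time_s: 17.2
position: [0.5631, 0.181, 0.1948]
eef_rot: [3.141, -0.0, 1.326]
force: [1.1, -0.9, -0.1]
gripper_width: 0.429
finger_force: 30.0
```

Call:
{"method": "step_arm", "body": {"plan": [[[0,0,-0.6,0],[0,0,-1,0],[0,0,-1,0],[0,0,-1,0],[0,0,-1,0]]]}}

```text
time_s: 17.7
position: [0.5622, 0.1809, 0.3111]
eef_rot: [-3.141, 0.001, 1.327]
force: [0.4, 1.0, -5.0]
gripper_width: 0.429
finger_force: 30.0
```

```bash
cat >> h.py <<'E'
def bon(z0,c,r=.09):
    "flange top (z0 = joint face height) by depth, and relative to TCP"
    s=sense()
    for n in("top","side"):
        P=cloud(grab_frame(n)); q=pts(P,z0+.013,z0+.0225,(c[0]-r,c[0]+r,c[1]-r,c[1]+r))
        r_=cv2.minAreaRect(q[:,:2].astype(np.float32)); print(n,len(q),np.round(r_[0],1),np.round(r_[1],1),round(r_[2],2),"z",np.median(q[:,2]).round(1))
        b=cv2.boxPoints(r_); print(b.round(0).tolist())
E
python3 -c "
from h import *
s=sense(); print(s['position'],s['eef_rot'],s['force'],s['torque'],s['gripper_width']*88,s['finger_force'])
dz=s['position'][2]-.1935; bon(dz,s['position'][:2])"
```

```text
[0.56224614 0.18089622 0.31107054] [-3.14058413e+00  6.78889594e-04  1.32662162e+00] [ 0.4355719   0.96255893 -5.04097855] [-0.03205258 -0.09749271 -0.01684649] 37.75929173258762 29.999967142939568
top 27 [598.3 133.8] [41.1  8.7] 17.4 z 134.3
[[577.0, 132.0], [580.0, 124.0], [619.0, 136.0], [617.0, 144.0]]
side 433 [563.3 182.4] [ 89.5 126.7] 16.0 z 137.6
[[503.0, 231.0], [538.0, 109.0], [624.0, 134.0], [589.0, 256.0]]
```

```bash
python3 - <<'E'
from h import *
s=sense(); c=s['position'][:2]
for n in("top","side"):
    P=cloud(grab_frame(n))
    q=pts(P,.051,.060,(.53,.69,-.30,-.085)); r=cv2.minAreaRect(q[:,:2].astype(np.float32)); print(n,"body",np.round(r[0],1),np.round(r[1],1),round(r[2],2))
    for t,e in(("A",(.6272,-.2106)),("B",(.6432,-.1166))):
        q=pts(P,.0635,.085,(e[0]-.013,e[0]+.013,e[1]-.013,e[1]+.013)); print(t,len(q),q.mean(0).round(1),q.max(0).round(0),q.min(0).round(0))
    q=pts(P,.0615,.0665,(.61,.65,-.18,-.14)); print("spring",len(q),q.mean(0).round(1))
    # flange tilt
    q=pts(P,.122,.148,(c[0]-.09,c[0]+.09,c[1]-.09,c[1]+.09)); d=q[:,:2]-c*1000; q=q[(np.hypot(*d.T)>36)&(np.hypot(*d.T)<75)]
    z0=np.median(q[:,2])
    for _ in range(6):
        A=np.c_[q[:,:2]-c*1000,np.ones(len(q))]; k=np.linalg.lstsq(A,q[:,2],rcond=None)[0]; e=abs(A@k-q[:,2]); q=q[e<max(2,np.percentile(e,90))]
    print("flange plane",len(q),k.round(4),np.abs(q[:,2]-A[e<max(2,np.percentile(e,90))]@k).mean().round(2))
    print("hist",np.histogram(q[:,2],8))
E
```

```text
top body [ 630.1 -162.7] [120.5  96. ] 89.77
A 7 [ 626.6 -208.9   70.3] [ 629. -205.   76.] [ 623. -212.   64.]
B 8 [ 641.5 -116.3   70.2] [ 645. -113.   73.] [ 638. -120.   67.]
spring 41 [ 628.4 -163.1   64. ]
flange plane 22 [-5.080000e-02 -6.340000e-02  1.340064e+02] 0.79
hist (array([1, 2, 0, 6, 7, 2, 3, 1]), array([131.91369412, 132.65389095, 133.39408778, 134.13428461,
       134.87448144, 135.61467827, 136.3548751 , 137.09507193,
       137.83526876]))
side body [ 609.1 -161.6] [ 56.7 126. ] 0.91
A 5 [ 627.5 -208.9   70.3] [ 631. -205.   73.] [ 624. -211.   65.]<stdin>:7: RuntimeWarning: Mean of empty slice.
  ret = um.true_divide(
Traceback (most recent call last):
ValueError: zero-size array to reduction operation maximum which has no identity
```

Call:
{"method": "step_arm", "body": {"plan": [[[0,0,0,0.065],[0,0,0,0.065],[0,0,0,0],[-0.76,0.65,0,0],[-0.76,0.65,0,0]]]}}

```text
time_s: 18.4
position: [0.5717, 0.1322, 0.3083]
eef_rot: [-3.14, 0.001, 1.061]
force: [0.3, -0.2, -4.8]
gripper_width: 0.427
finger_force: 30.0
```

Call:
{"method": "step_arm", "body": {"plan": [[[-0.76,0.65,0,0],[-0.76,0.65,0,0],[-0.76,0.65,0,0],[-0.76,0.65,0,0],[-0.76,0.65,0,0]]]}}

```text
time_s: 18.9
position: [0.5956, 0.0082, 0.3083]
eef_rot: [-3.14, 0.001, 1.059]
force: [0.8, 0.4, -3.9]
gripper_width: 0.426
finger_force: 30.0
```

Call:
{"method": "step_arm", "body": {"plan": [[[-0.76,0.65,0,0],[-0.76,0.65,0,0],[-0.76,0.65,0,0],[-0.76,0.65,0,0],[-0.76,0.65,0,0]]]}}

```text
time_s: 19.4
position: [0.6193, -0.1144, 0.3082]
eef_rot: [-3.139, 0.001, 1.059]
force: [-0.0, -0.8, -3.5]
gripper_width: 0.431
finger_force: 30.0
```

Call:
{"method": "step_arm", "body": {"plan": [[[-0.76,0.65,0,0],[-0.5,0.4,0,0],[0,0,0,0],[0,0,0,0]]]}}

```text
time_s: 19.8
position: [0.6268, -0.1529, 0.3089]
eef_rot: [-3.14, -0.001, 1.056]
force: [0.6, 0.6, -5.1]
gripper_width: 0.427
finger_force: 30.0
```

```bash
python3 - <<'E'
from h import *
delta([.6272,-.1633,.285],1.053)
f=grab_frame("side"); g=grab_frame("top")
a=cv2.resize(f['img'][70:220,230:380],None,fx=4,fy=4)[:,:,::-1]; cv2.imwrite('pics/hover.png',a)
E
```

```text
pos [ 0.6268 -0.1529  0.3089] yaw 1.0558 tool mm [-0.356  0.22   0.956] turn frac 0.0013138351844348127
```

View pics/hover.png

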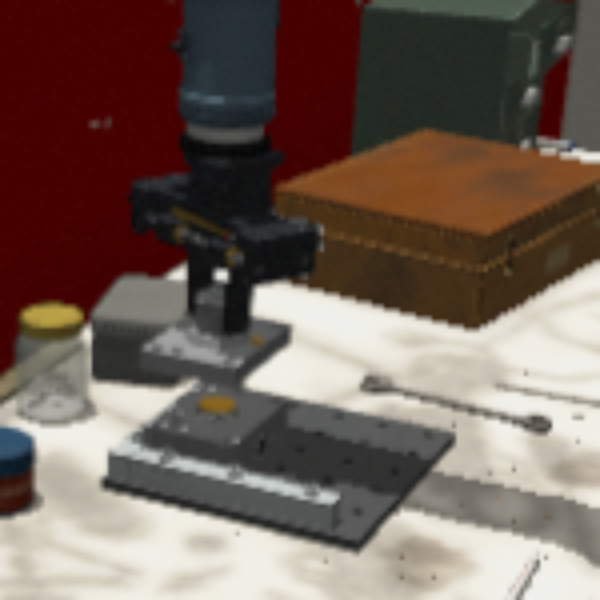

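The hover crop shows the bonnet level above the body at (215,345), with the breather at (258,340) on the robot side, which is the right way round. I'll line up and go lower.

Call:
{"method": "step_arm", "body": {"plan": [[[-0.36,0.22,0,0.001],[0,0,0.5,0],[0,0,0.45,0],[0,0,0,0]]]}}

```text
time_s: 20.3
position: [0.6262, -0.1639, 0.2832]
eef_rot: [-3.137, 0.001, 1.053]
force: [-0.5, 1.1, -5.2]
gripper_width: 0.43
finger_force: 30.0
```

```bash
python3 - <<'E'
from h import *
delta([.6272,-.1633,.2700],1.053)
s=sense(); c=s['position'][:2]; z=s['position'][2]-.1948
for n in("side","top"):
    P=cloud(grab_frame(n)); q=pts(P,z+.0145,z+.022,(c[0]-.08,c[0]+.08,c[1]-.09,c[1]+.09))
    r=cv2.minAreaRect(q[:,:2].astype(np.float32)); print(n,len(q),np.round(r[0],1),np.round(r[1],1),round(r[2],2),np.percentile(q[:,2],[10,50,90]).round(1)-1000*z)
E
```

```text
pos [ 0.6262 -0.1639  0.2832] yaw 1.0525 tool mm [0.04  0.024 0.528] turn frac -0.00021787557025762988
side 231 [ 623.7 -162.8] [ 90.2 127.6] 1.27 [15.9155719 17.5155719 19.5155719]
top 125 [ 626.1 -125.4] [93.2 48.3] 15.79 [15.9155719 18.3155719 20.8155719]
```

Call:
{"method": "step_arm", "body": {"plan": [[[0.04,0.02,0.2,0],[0,0,0.16,0],[0,0,0.16,0],[0,0,0.08,0],[0,0,0,0]]]}}

```text
time_s: 20.9
position: [0.6282, -0.1637, 0.2705]
eef_rot: [-3.141, 0.0, 1.052]
force: [-0.4, 0.3, -4.3]
gripper_width: 0.429
finger_force: 30.0
```

Call:
{"method": "step_arm", "body": {"plan": [[[0,0,0.06,0],[0,0,0.06,0],[0,0,0.06,0],[0,0,0,0]]]}}

```text
time_s: 21.3
position: [0.6282, -0.1637, 0.2662]
eef_rot: [-3.141, 0.0, 1.052]
force: [0.4, -1.2, -4.6]
gripper_width: 0.428
finger_force: 30.0
```

Call:
{"method": "step_arm", "body": {"plan": [[[0,0,0.06,0],[0,0,0.06,0],[0,0,0.06,0],[0,0,0,0]]]}}

```text
time_s: 21.7
position: [0.6283, -0.1637, 0.2617]
eef_rot: [-3.141, 0.0, 1.052]
force: [0.2, 0.1, -4.4]
gripper_width: 0.427
finger_force: 30.0
```

```bash
python3 - <<'E'
from h import *
s=sense(); print(s['position'],s['force'],s['torque'],s['eef_rot'])
E
```

```text
[ 0.62828707 -0.16371394  0.26168095] [ 0.16732008  0.1441603  -4.35291339] [-0.04328802 -0.05356524  0.06035065] [-3.14132568e+00  8.95448019e-05  1.05213768e+00]
```

Call:
{"method": "step_arm", "body": {"plan": [[[0,0,0.06,0],[0,0,0.06,0],[0,0,0.06,0],[0,0,0,0]]]}}

```text
time_s: 22.1
position: [0.6284, -0.1638, 0.2579]
eef_rot: [3.141, -0.0, 1.052]
force: [-2.6, 0.7, 3.1]
gripper_width: 0.432
finger_force: 30.0
```

Call:
{"method": "step_arm", "body": {"plan": [[[0,0,0.05,0],[0,0,0.05,0],[0,0,0,0]]]}}

```text
time_s: 22.4
position: [0.6285, -0.1638, 0.2553]
eef_rot: [3.141, -0.0, 1.052]
force: [-2.9, 0.4, 6.8]
gripper_width: 0.428
finger_force: 30.0
```

Call:
{"method": "step_arm", "body": {"plan": [[[0,0,0.05,0],[0,0,0.05,0],[0,0,0.05,0],[0,0,0,0]]]}}

```text
time_s: 22.8
position: [0.6284, -0.1638, 0.2519]
eef_rot: [3.141, 0.0, 1.052]
force: [-4.4, 1.3, 8.7]
gripper_width: 0.427
finger_force: 30.0
```

Call:
{"method": "step_arm", "body": {"plan": [[[0,0,0.04,0],[0,0,0.04,0],[0,0,0,0]]]}}

```text
time_s: 23.1
position: [0.6285, -0.1637, 0.2517]
eef_rot: [3.141, 0.0, 1.052]
force: [-9.7, 2.4, 22.4]
gripper_width: 0.429
finger_force: 30.0
```

Call:
{"method": "step_arm", "body": {"plan": [[[0.035,-0.02,0,0],[0,0,0,0],[0,0,0,0]]]}}

```text
time_s: 23.4
position: [0.6284, -0.1635, 0.2517]
eef_rot: [3.141, 0.001, 1.051]
force: [-9.4, 0.8, 21.0]
gripper_width: 0.431
finger_force: 30.0
```

```bash
python3 - <<'E'
from h import *
s=sense(); print(s['position'],s['force'],s['torque'],s['eef_rot'],s['time_s'])
f=grab_frame("side"); g=grab_frame("top")
a=cv2.resize(f['img'][120:210,240:350],None,fx=5,fy=5,interpolation=cv2.INTER_CUBIC)[:,:,::-1]; cv2.imwrite('pics/shut.png',a)
P=cloud(f); q=pts(P,.071,.079,(.54,.70,-.26,-.07)); r=cv2.minAreaRect(q[:,:2].astype(np.float32)); print(len(q),r,np.percentile(q[:,2],[10,50,90]))
E
```

```text
[ 0.62842452 -0.16352153  0.25172036] [-9.39662015  0.80555106 21.02566515] [0.07732716 2.02463819 0.02988759] [3.14050345e+00 1.07119610e-03 1.05140651e+00] 23.4
234 ((626.5277709960938, -162.79714965820312), (128.2551727294922, 89.7837142944336), 89.19099426269531) [72.36813971 74.63340983 76.51649764]
```

View pics/shut.png

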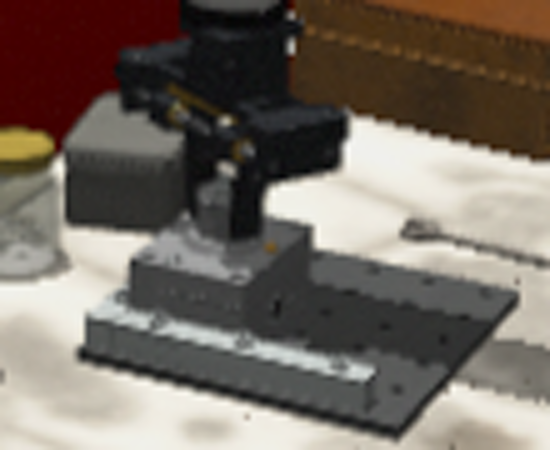

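Call:
{"method": "step_arm", "body": {"plan": [[[0.022,-0.022,0.02,0],[0.022,-0.022,0,0],[0,0,0,0],[0,0,0,0]]]}}

```text
time_s: 23.9
position: [0.6282, -0.1632, 0.2517]
eef_rot: [3.139, 0.002, 1.051]
force: [-8.1, -2.0, 22.5]
gripper_width: 0.427
finger_force: 30.0
```

Call:
{"method": "step_arm", "body": {"plan": [[[0.03,-0.02,0,0],[0.03,-0.02,0,0],[0,0,0,0],[0,0,0,0]]]}}

```text
time_s: 24.3
position: [0.6282, -0.1629, 0.2517]
eef_rot: [3.137, 0.003, 1.05]
force: [-6.7, -6.1, 21.5]
gripper_width: 0.427
finger_force: 30.1
```

```bash
python3 - <<'E'
from h import *
s=sense(); print(s['position'],s['force'],s['torque'],s['eef_rot'],s['time_s'])
P=cloud(grab_frame("side")); T=cloud(grab_frame("top"))
# gaps: body side face above left rail, and bonnet's far / left edges
for n,P in(("side",P),("top",T)):
    q=pts(P,.040,.054,(.59,.66,-.13,-.09)); print(n,"body +y face",len(q),np.percentile(q[:,1],[10,50,90]).round(1) if len(q) else "")
    q=pts(P,.058,.072,(.59,.66,-.13,-.09)); print(n,"bonnet +y face",len(q),np.percentile(q[:,1],[10,50,90]).round(1) if len(q) else "")
    q=pts(P,.032,.038,(.5,.65,-.108,-.06)); print("rail top y min",len(q),np.percentile(q[:,1],[2,5,95,98]).round(1))
E
```

```text
[ 0.62816943 -0.16287135  0.25171628] [-6.7337585  -6.08021502 21.53956251] [-0.89235122  1.89222036  0.15835427] [3.13718514 0.00341741 1.04973062] 24.3
side body +y face 73 [-107.2 -103.5  -99.9]
side bonnet +y face 76 [-108.1 -104.7 -100.9]
rail top y min 148 [-106.4 -104.5  -79.6  -77.7]
top body +y face 15 [-103.5 -102.6  -92.9]
top bonnet +y face 44 [-123.6 -112.7 -103.6]
rail top y min 191 [-103.  -102.4  -82.4  -81.7]
```

```bash
python3 -c "
from station import hand_in
print(hand_in())"
```

```text
the job is handed in; nothing more can be done
None
```

I handed the job in at 24.3 s: the body is against both rails and the bonnet is on the right way round, still gripped and pressed shut at about 21 N. The last camera and force readings agree with this, and the tin, spanner and bolts were not touched.

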